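# Pour the gauge ball from the sample carousel

## Robot

A 6-joint arm with a two-finger parallel gripper is mounted at the origin on the work surface. World frame = base frame: x ahead of the robot, y to its left, z up, the work surface at z = 0. Lengths are in m, angles in degrees, forces in N, time in s.
With the tool pointing down it reaches from about 0.4 to 0.825 m from the base axis. Payload 7 kg.
Tool frame: the origin (TCP) lies on the centre line of the jaws, within the pads' length; the fingertips stand 19 mm ahead of it and the grasp point (between the pads) is the TCP; z points along the fingers, y is the line along which they close (so a half turn about z gives the same grasp; the last joint's range is limited). The gripper opens to 88 mm and grips with 3 to 60 N. Pads are 19 mm wide; open, the fingers measure 130 mm over their backs; the gripper's body (78 mm by 193 mm) begins 47 mm behind the grasp point.
Start: joints at [-59.696, 20.546, 0.682, 0, -70.136, -16.507], TCP at [0.161, -0.656, 0.246] pointing down, gripper open.
Joint ranges: [-176.03, 176.03], [-82.01, 121.73], [-58.28, 71.71], [-173.87, 95.51], [-174.79, -0.11], [-173.66, 173.66]. Speed limits (degrees/s): [136.94, 136.94, 172.46, 180, 180, 180].

## Interface

Orientations are given as [roll, pitch, yaw] about the fixed x, y, z axes, in that order (R = Rz(yaw) Ry(pitch) Rx(roll)).
In Python, from plant import get_state, capture, close_job gives the robot as it stands.
- The arm moves only by the tool apply_moves, never from a script. Its argument "targets" is a list of rows, each a list of 7 numbers: the opening, from 0 (shut) to 1 (fully open), then the shift along the tool's x, y, z normalised to -1 to 1, where 1 is 1000 mm, then the turn, a rotation vector about the tool's x, y, z normalised to -1 to 1, where 1 is 90 degrees. In form: [[claw, tx, ty, tz, ax, ay, az], ...]. A call has 1 to 20 rows; each row shifts and turns the commanded pose from where the row before left it, along the tool's axes as they then stand; what a row does not reach is not made up. A row lasts 1/12 s, in which the tool goes at most 41.7 mm and 7.16 degrees, less where a joint would pass 70% of its speed; a pose out of reach is approached as far as the arm can. A call with a number of a shift or a turn outside -1 to 1 is refused whole. A call with a gripper value outside its range is refused whole. The fingers move at their own pace and stop on an object; "newtons" is the grip in N (left out, the last holds). Time passes only in rows, so rows that do not move let the fingers close. It gives the time, the measured TCP pose, the force, the opening and the grip force at its end, in the units of the state.
- get_state(): the state, without advancing time (a new reading comes with each control period).
- capture(name): name is "scene" or "top" or "wrist"; returns a dict with "frame" (384x512x3 uint8, red, green, blue), "range_z" (384x512 float32, m along the optical axis (not along the pixel's ray), 0 where there is no reading), "camera_matrix" (3x3 intrinsics, pixels), "T" (4x4, takes a point from camera to world coordinates). Camera axes: x right, y down, z forward; pixel columns grow to the right and rows downward; lengths in m; the calibration is good to about 2 mm. A picture is of the moment at which its call begins.
- close_job(): hands the job in; it is judged then, once.
The state is a dict: "time_s": time; "joints": joint angles; "qd": joint speeds; "joint_torque": joint torques, N m; "tcp_pos": TCP position; "eef_rot": TCP orientation; "contact_force": force on the tool from outside, world axes, zero at the start; "moment": the same for the moment, N m; "gripper_width": finger opening in m; "gripper_force": force on a finger pad.
Only numpy, scipy, OpenCV 4.12 (cv2) and the standard library are available. Lean on these libraries where they do the work, as an engineer would, in place of code of your own. Each camera call takes 0.05 s, during which the arm holds its last target. There are 200 camera calls.

## Task

Turn the sample carousel by its white peg until the compartment holding the steel ball faces the spout, then lift the bar behind the carousel to tip it so that this ball rolls out into the tray. Lower the bar again so that the carousel ends level, with the solid plug and the sleeve still in it.

Things in the scene. Friction and masses are not known exactly. Their poses are not given: they have to be found in the camera images.
- stand: Fixed stand of the carousel, base plate 400 x 240 mm. Origin on the table under the wheel's axis; x points the way it pours (spout, then tray), z up. A hinged cradle carries a white fence ring (outer radius 93 mm, top 131 mm above the table), open only at the spout, a trough ending 137 mm out. Open tray fixed on the plate: x = 120 to 216 mm, 82 mm wide, floor 16 mm up.
- cradle (a joint): Tip of the cradle (ring, wheel and bar together), rad: 0 level, 0.42 (24 degrees) at its stop, tipped towards the spout. Hinge line: parallel to the stand's y axis, through the wheel's axis, 85 mm above the table. A light spring returns it to level: 3 to 5 N at the bar. A ball leaves the compartment at the spout only when tipped well over 5 degrees; 15 or more empties it quickly.
- peg (a point): Centre of the top of the white upright peg that turns the wheel: 13 mm thick, 47 mm clear above the compartment walls, top 178 mm above the table, 60 mm from the wheel's axis. It stands on a wall between two compartments: compartment middles lie 45 and 135 degrees to either side of it. The wheel turns either way without end stops within a turn, with light friction, and stays where left.
- bar (a point): Middle of the round steel lifting bar of the cradle: 10 mm thick, 90 mm long parallel to the stand's y axis, 135 mm behind the wheel's axis (opposite the spout), 150 mm above the table when level, so 65 mm above the hinge. Free for 35 mm on both sides and 20 mm below, apart from its two end posts. It moves on an arc about the hinge, 50 mm up for a full tip.
- ball_center (a point): Centre of the steel ball, 30 mm, about 110 g, to be poured. It lies loose in one of the wheel's four equal 90-degree compartments (outer radius 86 mm, walls up to 131 mm above the table), whose floors, about 105 mm up, slope 5 degrees down to the 36 mm square hub, so the ball lies at the hub. The compartment at the spout starts empty. Within 10 degrees of the spout pours well.
- plug: Solid steel plug, an upright cylinder 20 mm thick and 26 mm high, standing in another compartment, where it must stay. Origin at the centre of its underside.
- sleeve: Steel sleeve, a short tube 28 mm across with a 14 mm bore, 16 mm high, standing in a third compartment, where it must stay. Origin at the centre of its underside.
Mind the look-alikes: they are no part of the job. What is shaped like the sleeve but blue or purple is not meant.

How it is judged:
By the outcome, as a careful person would: the job done as asked, in the order asked, and still so for the second after the job is handed in, with the robot touching nothing.
It also fails if it takes over 54 s, if anything falls off the work surface, if the arm or the gripper's body presses on something with over 40 N, if the wrist force passes 120 N, or if a joint passes its speed limit or range.

## Working session

There is one attempt and no reset: what is moved stays moved. The work goes in short steps, Python scripts to look and compute and a tool call to move; the robot and the scene stay as the last step left them, time stands still between calls to the robot, and variables do not carry over. Pictures are saved under pics/ and viewed, at most 10 in all, crops included, and the job is handed in when it is done.

Besides the shell and the picture viewer there is one more tool, called after "Call:" as name([rows], argument=value, ...), one row to a line, values as JSON. apply_moves: Moves the arm, as the interface text tells. Scaled input: -1 to 1 covers 1000 mm each way for a shift and 90 degrees each way for a turn. Its arguments: {"type":"object","properties":{"targets":{"type":"array","items":{"type":"array","items":{"type":"number"}}},"newtons":{"type":"number"}},"required":["targets"]}

```bash
mkdir -p pics; ls; cat > h.py <<'E'
import numpy as np,cv2
from plant import get_state,capture,close_job
def save(n,f): cv2.imwrite('pics/'+n+'.png',f[:,:,::-1])
def pts(c):
    K=c['camera_matrix'];z=c['range_z'];v,u=np.mgrid[:z.shape[0],:z.shape[1]]
    p=np.stack([(u-K[0,2])/K[0,0]*z,(v-K[1,2])/K[1,1]*z,z],-1)
    return p@c['T'][:3,:3].T+c['T'][:3,3]
def ray(c,u,v,h):
    K=c['camera_matrix'];d=c['T'][:3,:3]@np.array([(u-K[0,2])/K[0,0],(v-K[1,2])/K[1,1],1]);o=c['T'][:3,3]
    return o+d*(h-o[2])/d[2]
E
python3 - <<'E'
from h import *
a=capture('top');b=capture('scene')
save('top0',a['frame']);save('scene0',b['frame']);print(get_state())
print(a['T'],a['camera_matrix'])
E
```

```text
pics
{'time_s': 0.1, 'joints': array([-5.96958796e+01,  2.05859688e+01,  6.40915286e-01, -1.73816012e-02,
       -7.01346912e+01, -1.65068390e+01]), 'qd': array([ 0.05456291, -0.07822494,  0.13060681,  0.05323394, -0.0734474 ,
        0.00391233]), 'joint_torque': array([-1.82199481e-03, -5.84165061e+01,  2.93750829e+01,  7.01551750e+00,
        1.01748412e-02, -5.50478660e-05]), 'tcp_pos': array([ 0.1608667 , -0.65515269,  0.24474721]), 'eef_rot': array([ 1.79918899e+02, -6.99244959e-03, -1.66208631e+02]), 'contact_force': array([ 0.06281029,  0.67267431, -0.81846657]), 'moment': array([-0.02432603,  0.01953889,  0.01224267]), 'gripper_force': 0.0, 'gripper_width': 0.08759137662669822}
[[-0.01371105 -0.9892321   0.14571154  0.56920639]
 [-0.99979128  0.01135571 -0.01698392  0.03329707]
 [ 0.01514639 -0.14591399 -0.98918132  0.78269702]
 [ 0.          0.          0.          1.        ]] [[417.0588787    0.         250.51463586]
 [  0.         417.0588787  189.61225241]
 [  0.           0.           1.        ]]
```

View pics/top0.png

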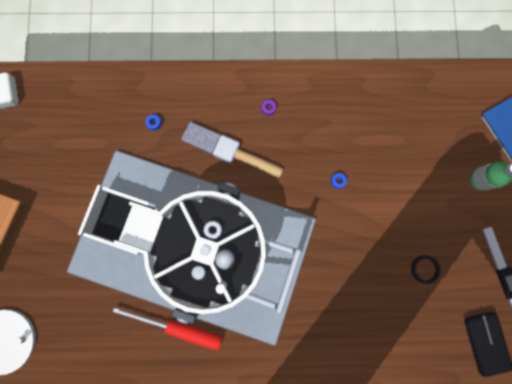

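View pics/scene0.png

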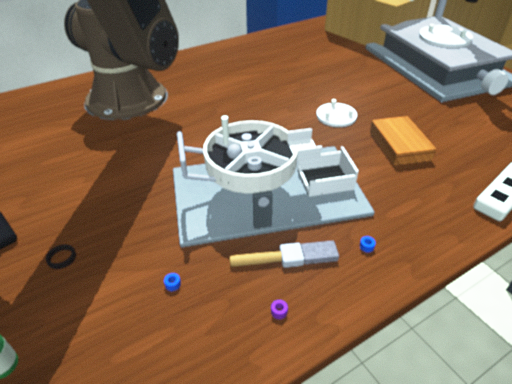

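Top view: carousel hub is near (205,250), the spout and tray are to the left around (110,215), and the bar is at right around (285,275). Peg top is near (221,288). Candidates inside the wheel are grey (225,259), (198,272) and (212,229). Next: enlarge and measure.

```bash
python3 - <<'E'
from h import *
a=capture('top');f=a['frame']
save('crop1',cv2.resize(f[175:330,60:325],None,fx=3,fy=3,interpolation=cv2.INTER_CUBIC)[:600,:800])
P=pts(a);z=P[...,2]
hsv=cv2.cvtColor(f,cv2.COLOR_RGB2HSV);w=(hsv[...,2]>170)&(hsv[...,1]<60)
box=np.zeros_like(w);box[175:335,60:325]=1
m=w&box&(abs(z-.131)<.006)
q=P[m];
# ring fit: robust circle
from scipy.optimize import least_squares
c0=ray(a,205,250,.131)[:2]
r=np.hypot(*(q[:,:2]-c0).T);q=q[(r>.08)&(r<.105)]
s=least_squares(lambda p:np.hypot(q[:,0]-p[0],q[:,1]-p[1])-p[2],[*c0,.09],loss='soft_l1',f_scale=.002);print('axis',s.x,len(q))
m=box&(z>.16);print('peg',P[m].mean(0),m.sum(),z[m].max(),np.argwhere(m).mean(0))
c=s.x[:2]
# bar
R=np.hypot(P[...,0]-c[0],P[...,1]-c[1])
m=box&(z>.138)&(z<.16)&(R>.105)&(R<.16);q=P[m]
print('bar',q.mean(0),m.sum(),np.argwhere(m).mean(0),q.min(0),q.max(0))
d=c-q.mean(0)[:2];print('yaw from bar',np.degrees(np.arctan2(d[1],d[0])),np.hypot(*d))
m=box&(z>.008)&(z<.02)&0
for n,(u,v),h in [('ball?',(225,259),.125),('plug?',(198,272),.131),('sleeve?',(212,229),.121)]:
    p=ray(a,u,v,h);e=p[:2]-c;print(n,p,P[v,u],np.degrees(np.arctan2(e[1],e[0])),np.hypot(*e))
E
```

```text
axis [0.57115716 0.09500979 0.0905171 ] 1285
peg [0.55363148 0.04384165 0.59779098] 233 0.7826970206512494 [265.91416309 203.67811159]
bar [ 0.5256207  -0.0316108   0.15234282] 453 [280.36423841 288.21412804] [ 0.47868416 -0.05074195  0.1392535 ] [ 0.57278252 -0.01198017  0.15592419]
yaw from bar 70.21993520045886 0.13455981630771993
ball? [0.55751488 0.0631676  0.125     ] [0.55770173 0.06269022 0.13551116] -113.19194707530282 0.03464154912010973
plug? [0.53854877 0.10431871 0.131     ] [0.53852052 0.10438415 0.13039957] 164.06721268040948 0.033911108958126976
sleeve? [0.60448839 0.08364274 0.121     ] [0.60543389 0.08499193 0.10326752] -18.831070650844143 0.035216195597392044
```

View pics/crop1.png

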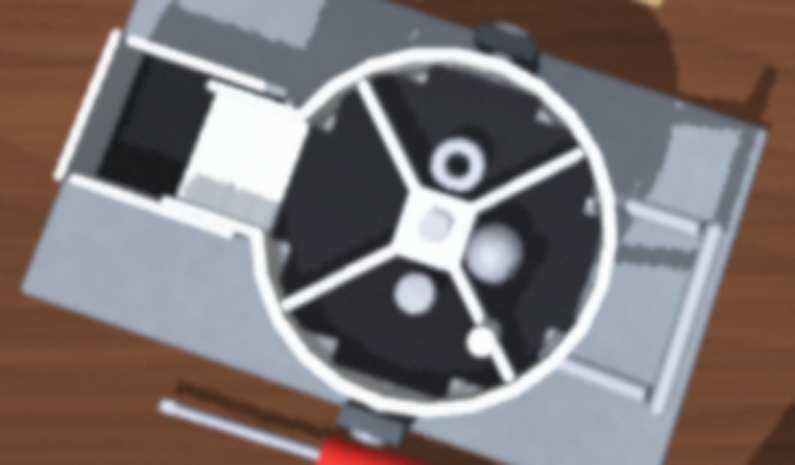

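In the crop, three grey things sit in the wheel. The shaded sphere at (492,253), 30 mm across and opposite the spout, is the steel ball. The flat 20 mm disc at (414,293) is the plug, and the ring with a bore at (457,165) is the sleeve. The compartment at the spout is empty. The white peg is at (482,340), and the ball's compartment is 45° counter-clockwise from it in the world frame.

```bash
python3 - <<'E'
from h import *
a=capture('top');P=pts(a);z=P[...,2];c=np.array([.5712,.0950])
box=np.zeros(z.shape,bool);box[175:335,60:325]=1
R=np.hypot(P[...,0]-c[0],P[...,1]-c[1])
m=box&(z>.168)&(z<.19)&(R<.09);p=P[m].mean(0);e=p[:2]-c;print('peg',p,m.sum(),np.degrees(np.arctan2(e[1],e[0])),np.hypot(*e))
p=ray(a,60+482/3,175+340/3,.178);e=p[:2]-c;print('peg ray',p,np.degrees(np.arctan2(e[1],e[0])),np.hypot(*e))
yaw=72.
for i in range(3):
    d=np.array([np.cos(np.radians(yaw)),np.sin(np.radians(yaw))]);n=np.array([-d[1],d[0]])
    X=(P[...,:2]-c)@d;Y=(P[...,:2]-c)@n
    m=box&(abs(X+.135)<.008)&(abs(Y)<.038)&(z>.14)&(z<.165)
    k=np.polyfit(Y[m],X[m],1);yaw-=-np.degrees(np.arctan(k[0]))*-1
    print('bar',P[m].mean(0),X[m].mean(),m.sum(),k,'yaw',yaw)
m=box&(z>.125)&(z<.137)&(R>.1)
plate=box&(z>.002)&(z<.02)
r=cv2.minAreaRect((P[plate][:,:2]*1000).astype(np.float32));print('plate',r)
print(ray(a,60+435/3,175+225/3,.131))
E
```

```text
peg [0.51784338 0.06796567 0.17676247] 67 -153.12992049920672 0.05981458267113281
peg ray [0.51759604 0.06708212 0.178     ] -152.4887118651304 0.060438332115974325
bar [ 0.52921161 -0.03295889  0.15239612] -0.13467126481328764 348 [ 0.02716198 -0.13468191] yaw 70.4441156140144
bar [ 0.52592103 -0.03176962  0.15238331] -0.13461302464170605 348 [-0.00029797 -0.13461295] yaw 70.46118831590624
bar [ 0.52592103 -0.03176962  0.15238331] -0.13461294894852874 348 [-5.07077071e-06 -1.34612948e-01] yaw 70.46147884966675
plate ((568.0460815429688, 128.63156127929688), (496.3367614746094, 289.63189697265625), 89.55560302734375)
[0.57176478 0.09368432 0.131     ]
```

Call:
apply_moves([
  [0.5, 0, 0, 0, 0, 0, -0.0735],
  [0.5, 0, 0, 0, 0, 0, -0.0735],
  [0.5, -0.03, 0.022, 0, 0, 0, 0],
  [0.5, -0.03, 0.022, 0, 0, 0, 0],
  [0.5, -0.03, 0.022, 0, 0, 0, 0],
  [0.5, -0.03, 0.022, 0, 0, 0, 0],
  [0.5, -0.03, 0.022, 0, 0, 0, 0],
  [0.5, -0.03, 0.022, 0, 0, 0, 0],
  [0.5, -0.03, 0.022, 0, 0, 0, 0],
  [0.5, -0.03, 0.022, 0, 0, 0, 0],
  [0.5, -0.03, 0.022, 0, 0, 0, 0],
  [0.5, -0.03, 0.022, 0, 0, 0, 0],
  [0.5, -0.03, 0.022, 0, 0, 0, 0],
  [0.5, -0.03, 0.022, 0, 0, 0, 0],
  [0.5, -0.03, 0.022, 0, 0, 0, 0],
  [0.5, -0.03, 0.022, 0, 0, 0, 0],
  [0.5, -0.03, 0.022, 0, 0, 0, 0],
  [0.5, -0.03, 0.022, 0, 0, 0, 0],
  [0.5, -0.03, 0.022, 0, 0, 0, 0],
  [0.5, -0.03, 0.022, 0, 0, 0, 0],
], newtons=8)

```text
time_s: 1.87
tcp_pos: [0.4624, -0.0554, 0.2459]
eef_rot: [-180.0, 0.0, -153.0]
contact_force: [1.3, -1.6, 0.3]
gripper_width: 0.0437
gripper_force: 0.0
```

Call:
apply_moves([
  [0.5, -0.0264, 0.0212, 0, 0, 0, 0],
  [0.5, -0.0264, 0.0212, 0, 0, 0, 0],
  [0.5, -0.0264, 0.0212, 0, 0, 0, 0],
  [0.5, -0.0264, 0.0212, 0, 0, 0, 0],
  [0.5, 0, 0, 0, 0, 0, 0],
  [0.5, 0, 0, 0.029, 0, 0, 0],
  [0.5, 0, 0, 0.029, 0, 0, 0],
  [0.5, 0, 0, 0.029, 0, 0, 0],
  [0, 0, 0, 0, 0, 0, 0],
  [0, 0, 0, 0, 0, 0, 0],
  [0, 0, 0, 0, 0, 0, 0],
  [0, 0, 0, 0, 0, 0, 0],
], newtons=8)

```text
time_s: 2.87
tcp_pos: [0.5188, 0.0665, 0.1606]
eef_rot: [-180.0, 0.2, -153.0]
contact_force: [0.1, -0.2, 0.5]
gripper_width: 0.0225
gripper_force: 0.0
```

Call:
apply_moves([
  [0, 0, 0, 0, 0, 0, 0],
  [0, 0, 0, 0, 0, 0, 0],
  [0, 0, 0, 0, 0, 0, 0],
  [0, -0.00024, -0.00533, 0, 0, 0, -0.0567],
  [0, -0.00024, -0.00533, 0, 0, 0, -0.0567],
  [0, -0.00024, -0.00533, 0, 0, 0, -0.0567],
  [0, -0.00024, -0.00533, 0, 0, 0, -0.0567],
  [0, -0.00024, -0.00533, 0, 0, 0, -0.0567],
  [0, 0, 0, 0, 0, 0, 0],
], newtons=8)

```text
time_s: 3.62
tcp_pos: [0.5365, 0.046, 0.16]
eef_rot: [-179.9, 0.2, -127.2]
contact_force: [2.5, 1.7, 7.3]
gripper_width: 0.0127
gripper_force: 8.0
```

Call:
apply_moves([
  [0, -0.00024, -0.00533, 0, 0, 0, -0.0567],
  [0, -0.00024, -0.00533, 0, 0, 0, -0.0567],
  [0, -0.00024, -0.00533, 0, 0, 0, -0.0567],
  [0, -0.00024, -0.00533, 0, 0, 0, -0.0567],
  [0, -0.00024, -0.00533, 0, 0, 0, -0.0567],
  [0, -0.00024, -0.00533, 0, 0, 0, -0.0567],
  [0, -0.00024, -0.00533, 0, 0, 0, -0.0567],
  [0, -0.00024, -0.00533, 0, 0, 0, -0.0567],
  [0, -0.00024, -0.00533, 0, 0, 0, -0.0567],
  [0, -0.00024, -0.00533, 0, 0, 0, -0.0567],
  [0, -0.00024, -0.00533, 0, 0, 0, -0.0567],
  [0, -0.00024, -0.00533, 0, 0, 0, -0.0567],
  [0, -0.00024, -0.00533, 0, 0, 0, -0.0567],
  [0, -0.00024, -0.00533, 0, 0, 0, -0.0567],
  [0, -0.00024, -0.00533, 0, 0, 0, -0.0567],
])

```text
time_s: 4.87
tcp_pos: [0.6095, 0.0476, 0.1601]
eef_rot: [-179.9, -0.0, -50.8]
contact_force: [-1.9, 2.2, 7.4]
gripper_width: 0.0129
gripper_force: 8.0
```

Call:
apply_moves([
  [0, -0.00024, -0.00533, 0, 0, 0, -0.0567],
  [0, -0.00024, -0.00533, 0, 0, 0, -0.0567],
  [0, -0.00024, -0.00533, 0, 0, 0, -0.0567],
  [0, -0.00024, -0.00533, 0, 0, 0, -0.0567],
  [0, -0.00024, -0.00533, 0, 0, 0, -0.0567],
  [0, -0.00024, -0.00533, 0, 0, 0, -0.0567],
  [0, -0.00024, -0.00533, 0, 0, 0, -0.0567],
  [0, -0.00024, -0.00533, 0, 0, 0, -0.0567],
  [0, -0.00024, -0.00533, 0, 0, 0, -0.0567],
  [0, -0.00024, -0.00533, 0, 0, 0, -0.0567],
  [0, -0.00024, -0.00533, 0, 0, 0, -0.0567],
  [0, -0.00024, -0.00533, 0, 0, 0, -0.0567],
  [0, -0.00024, -0.00533, 0, 0, 0, -0.0567],
  [0, -0.00024, -0.00533, 0, 0, 0, -0.0567],
  [0, -0.00024, -0.00533, 0, 0, 0, -0.0567],
  [0, 0, 0, 0, 0, 0, 0],
])

```text
time_s: 6.2
tcp_pos: [0.6272, 0.1214, 0.1603]
eef_rot: [180.0, -0.4, 25.8]
contact_force: [5.2, 2.2, 2.7]
gripper_width: 0.0126
gripper_force: 8.0
```

Call:
apply_moves([
  [0.4, 0, 0, 0, 0, 0, 0],
  [0.4, 0, 0, 0, 0, 0, 0],
  [0.4, 0, 0, 0, 0, 0, 0],
  [0.3, 0, 0, -0.033, 0, 0, 0],
  [0.3, 0, 0, -0.033, 0, 0, 0],
  [0.3, 0, 0, -0.033, 0, 0, 0],
  [0.3, -0.0315, 0.0188, 0, 0, 0, 0],
  [0.3, -0.0315, 0.0188, 0, 0, 0, 0],
  [0.3, -0.0315, 0.0188, 0, 0, 0, 0],
  [0.3, -0.0315, 0.0188, 0, 0, 0, 0],
  [0.3, -0.0315, 0.0188, 0, 0, 0, 0],
  [0.3, 0, 0, 0, 0, 0, 0.0719],
  [0.3, 0, 0, 0, 0, 0, 0.0719],
  [0.3, 0, 0, 0, 0, 0, 0.0719],
  [0.3, 0, 0, 0, 0, 0, 0.0719],
  [0.3, 0, 0, 0, 0, 0, 0.0719],
  [0.3, 0, 0, 0, 0, 0, 0.0719],
  [0.3, 0, 0, 0, 0, 0, 0.0719],
  [0.3, 0, 0, 0, 0, 0, 0],
])

```text
time_s: 7.78
tcp_pos: [0.523, -0.0338, 0.2573]
eef_rot: [180.0, 0.1, -20.0]
contact_force: [0.2, 0.2, -0.2]
gripper_width: 0.0261
gripper_force: 0.0
```

```bash
python3 - <<'E'
from h import *
a=capture('top');b=capture('wrist');c=capture('scene')
f=a['frame'][150:330,60:325];g=c['frame'][100:260,150:390]
f=cv2.resize(f,(442,300));g=cv2.resize(g,(450,300));w=cv2.resize(b['frame'],(400,300))
o=np.zeros((600,800,3),np.uint8);o[:300,:400]=f[:,:400];o[:300,400:]=w;o[300:,:450]=g;save('mid',o)
s=get_state();print(s['tcp_pos'],s['eef_rot'],s['gripper_width'])
E
```

```text
[ 0.52331088 -0.0336942   0.25740726] [ 1.79985142e+02  2.81210625e-02 -1.94906846e+01] 0.026341052939756148
```

View pics/mid.png

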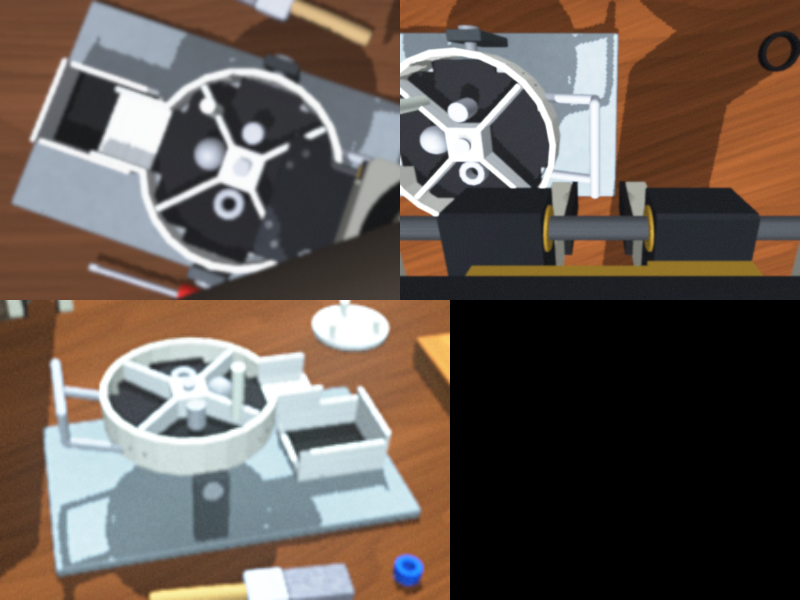

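The picture shows the ball at (208,153) in the compartment facing the spout. The plug (252,132) and sleeve (230,203) sit in the side compartments. The bar (597,145 in the wrist view) lies between the fingers.

Call:
apply_moves([
  [0.3, 0.002, -0.0025, 0, 0, 0, 0],
  [0.3, 0, 0, 0.026, 0, 0, 0],
  [0.3, 0, 0, 0.026, 0, 0, 0],
  [0.3, 0, 0, 0.026, 0, 0, 0],
  [0.3, 0, 0, 0.026, 0, 0, 0],
  [0.3, 0, 0, 0, 0, 0, 0],
  [0, 0, 0, 0, 0, 0, 0],
  [0, 0, 0, 0, 0, 0, 0],
  [0, 0, 0, 0, 0, 0, 0],
  [0, 0, 0, 0, 0, 0, 0],
  [0, 0, 0, 0, 0, 0, 0],
  [0, 0, 0, 0, 0, 0, 0],
], newtons=25)

```text
time_s: 8.93
tcp_pos: [0.5275, -0.0318, 0.1551]
eef_rot: [-179.9, -0.2, -19.6]
contact_force: [0.4, -0.5, 5.3]
gripper_width: 0.0088
gripper_force: 25.0
```

Call:
apply_moves([
  [0, 0, -0.0015, -0.0029, 0, 0, 0],
  [0, 0, -0.0015, -0.0029, 0, 0, 0],
  [0, 0, -0.0016, -0.0029, 0, 0, 0],
  [0, 0, -0.0016, -0.0028, 0, 0, 0],
  [0, 0, -0.0017, -0.0028, 0, 0, 0],
  [0, 0, -0.0018, -0.0028, 0, 0, 0],
  [0, 0, -0.0018, -0.0027, 0, 0, 0],
  [0, 0, -0.0018, -0.0027, 0, 0, 0],
  [0, 0, -0.002, -0.0026, 0, 0, 0],
  [0, 0, -0.002, -0.0026, 0, 0, 0],
  [0, 0, -0.002, -0.0025, 0, 0, 0],
  [0, 0, -0.0021, -0.0025, 0, 0, 0],
  [0, 0, -0.0022, -0.0024, 0, 0, 0],
  [0, 0, -0.0022, -0.0024, 0, 0, 0],
  [0, 0, -0.0023, -0.0024, 0, 0, 0],
  [0, 0, -0.0023, -0.0024, 0, 0, 0],
  [0, 0, 0, 0, 0, 0, 0],
  [0, 0, 0, 0, 0, 0, 0],
  [0, 0, 0, 0, 0, 0, 0],
  [0, 0, 0, 0, 0, 0, 0],
])

```text
time_s: 10.6
tcp_pos: [0.5369, -0.005, 0.1967]
eef_rot: [179.9, -0.1, -19.7]
contact_force: [3.2, -9.2, 1.2]
gripper_width: 0.0088
gripper_force: 25.0
```

```bash
python3 - <<'E'
from h import *
a=capture('top');c=capture('scene')
f=cv2.resize(a['frame'][150:330,60:325],(442,300));g=cv2.resize(c['frame'][90:250,150:390],(450,300))
o=np.zeros((600,450,3),np.uint8);o[:300,:442]=f;o[300:]=g;save('tip',o)
E
```

```text
(no output)
```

View pics/tip.png

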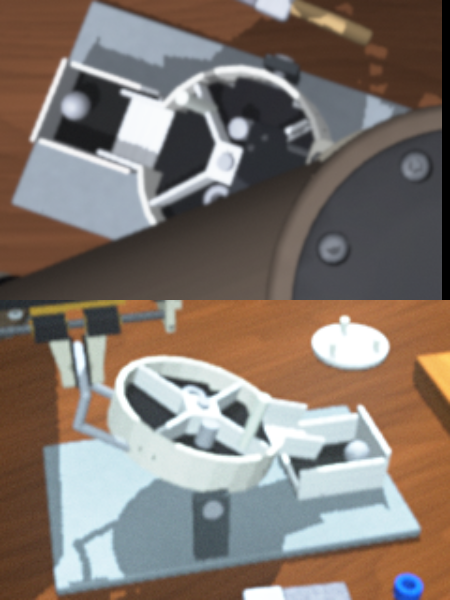

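The cradle is tipped and the ball lies in the tray at (75,105). The plug (238,128) and sleeve (213,195) are still in the wheel. Now reverse the arc.

Call:
apply_moves([
  [0, 0, 0.0023, 0.0024, 0, 0, 0],
  [0, 0, 0.0023, 0.0024, 0, 0, 0],
  [0, 0, 0.0022, 0.0024, 0, 0, 0],
  [0, 0, 0.0022, 0.0024, 0, 0, 0],
  [0, 0, 0.0021, 0.0025, 0, 0, 0],
  [0, 0, 0.002, 0.0025, 0, 0, 0],
  [0, 0, 0.002, 0.0026, 0, 0, 0],
  [0, 0, 0.002, 0.0026, 0, 0, 0],
  [0, 0, 0.0018, 0.0027, 0, 0, 0],
  [0, 0, 0.0018, 0.0027, 0, 0, 0],
  [0, 0, 0.0018, 0.0028, 0, 0, 0],
  [0, 0, 0.0017, 0.0028, 0, 0, 0],
  [0, 0, 0.0016, 0.0028, 0, 0, 0],
  [0, 0, 0.0016, 0.0029, 0, 0, 0],
  [0, 0, 0.0015, 0.0029, 0, 0, 0],
  [0, 0, 0.0015, 0.0029, 0, 0, 0],
  [0, 0, 0, 0, 0, 0, 0],
  [0, 0, 0, 0, 0, 0, 0],
])

```text
time_s: 12.2
tcp_pos: [0.5274, -0.0318, 0.1551]
eef_rot: [-179.9, -0.1, -19.6]
contact_force: [-0.3, 0.1, 8.5]
gripper_width: 0.0088
gripper_force: 25.0
```

Call:
apply_moves([
  [0.3, 0, 0, 0, 0, 0, 0],
  [0.3, 0, 0, 0, 0, 0, 0],
  [0.3, 0, 0, 0, 0, 0, 0],
  [0.3, 0, 0, 0, 0, 0, 0],
  [0.3, 0, 0, -0.02, 0, 0, 0],
  [0.3, 0, 0, -0.03, 0, 0, 0],
  [0.3, 0, 0, -0.03, 0, 0, 0],
  [0.3, 0, 0, -0.03, 0, 0, 0],
  [0.3, 0.02, 0.03, 0, 0, 0, 0],
  [0.3, 0.02, 0.03, 0, 0, 0, 0],
  [0.3, 0.0, 0.035, 0, 0, 0, 0],
  [0.3, 0.0, 0.035, 0, 0, 0, 0],
  [0.3, 0.0, 0.035, 0, 0, 0, 0],
  [0.3, 0.0, 0.035, 0, 0, 0, 0],
  [0.3, 0, 0, 0, 0, 0, 0],
])

```text
time_s: 13.45
tcp_pos: [0.4944, -0.2375, 0.2631]
eef_rot: [180.0, 0.1, -19.9]
contact_force: [0.5, 0.7, -0.5]
gripper_width: 0.0264
gripper_force: 0.0
```

```bash
python3 - <<'E'
from h import *
a=capture('top');c=capture('scene')
f=cv2.resize(a['frame'][150:330,60:325],(442,300));g=cv2.resize(c['frame'][90:250,150:390],(450,300))
o=np.zeros((600,450,3),np.uint8);o[:300,:442]=f;o[300:]=g;save('end',o)
P=pts(a);z=P[...,2];d=np.array([.335,.942]);X=(P[...,:2]-[.5712,.095])@d;Y=(P[...,:2]-[.5712,.095])@[-.942,.335]
m=(abs(X+.135)<.012)&(abs(Y)<.03)&(z>.13)&(z<.22);print('bar z',z[m].mean(),X[m].mean(),m.sum())
E
```

```text
bar z 0.15052504967557542 -0.1307873006599136 14
```

View pics/end.png

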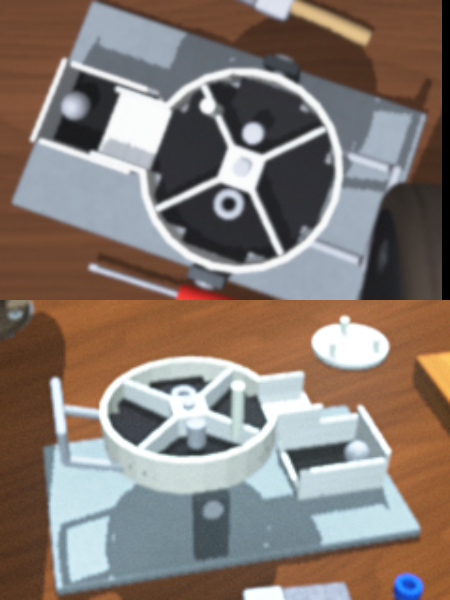

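The carousel is level. The ball is in the tray at (75,105), the plug (252,132) and sleeve (230,203) are still in the wheel, and the arm is clear.

```bash
python3 -c "
from plant import close_job
print(close_job())"
```

```text
the job is handed in; nothing more can be done
None
```

The steel ball was poured into the tray, the carousel is back level with the plug and sleeve still in it, and the job was handed in at about 13.5 s of the 54 s allowed.

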